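Index the finishing turntable and load a fresh cast with the lifting spatula

TASK

Turn the indexing turntable until the empty cradle clicks into the notch with its yellow stripe in line with the yellow pointer on the base. Then use the lifting spatula to carry the fresh grey relief cast from the drying rack without tipping it, and set it down squarely and centred on the cradle's two battens, either way round. Keep the gripper and arm off the cast, leave everything else on the bench where it is, and finally draw the spatula out and leave it lying flat on the bench by itself.

Things in the scene. Friction and masses are not known exactly. Their poses are not given: they have to be found in the camera images.
- disc (a joint): disc angle, rad, counter-clockwise from above positive. 0 = the wanted notch: cradle's stripe in line with the yellow pointer on the base. Starts between 0.8 and 2.2, so turn it clockwise. A spring plunger clicks into a notch every 1.047 rad and pulls the disc in over the last 3 degrees; passing into or out of a notch takes 4 to 7 N at the peg; in between it turns easily and stays where left
- axis (a point): on the axis of the turntable's aluminium disc (280 mm across), at its top face, 60 mm above the bench; turns with the disc: its -y axis points to the cradle, its +y axis to the red peg. The base and its yellow pointer under the disc's edge stay fixed
- cradle (a point): centre of the empty cradle on the disc, at its battens' tops, 84 mm above the bench, 75 mm from the axis. Two light wooden battens, 24 mm tall, 18 wide, 90 long, run along this point's y (radially; -y is outward, to the yellow stripe at the disc's edge), centred 51 mm either side along x: 84 mm free between them, open at both ends
- peg_top (a point): centre of the top of the red upright round turning peg, 20 mm diameter, 62 mm tall above the disc (top 122 mm above the bench), 120 mm from the axis, across the axis from the cradle
- rack: fixed drying rack: two brown battens 30 mm tall, 18 mm wide, 90 mm long along its y, centred 51 mm either side along x (84 mm free between them, open at both ends), joined by two crossbars only 4 mm tall on the bench; origin on the bench at its centre. Its y points roughly to the turntable, its -y end roughly to the spatula
- cast: dark grey flat relief cast lying on the rack's battens, 120 (x) x 90 (y) x 10 mm with a frame and leaf relief up to 16 mm, about 0.22 kg, origin at the centre of its underside, z up; starts within 8 mm and 0.06 rad of the rack's centre, its underside 30 mm above the bench
- lifter: lifting spatula, 0.3 kg, standing on its blade. Origin: underside of the blade, under the place for the cast; x to the blade's tip, z up. Steel blade 4 mm thick, 58 wide (y), x -68 to +50 mm; upright neck 12 x 24 mm at x -68 to -56; dark wooden handle over the blade along x, -68 to +36, 20 wide, 24 tall, centre line 92 mm above the underside. It points roughly to the rack
- lifter_grip (a point): place to grip the spatula from above: on the handle's centre line, at x = -10 mm, 92 mm above the blade's underside, close to above the centre of mass; fingers close across the handle (along its y)
- figurine: dark grey cast figurine, 94 mm wide, 163 mm tall, a bystander; origin at the centre of its underside
- mould_a: off-white plaster mould half, 120 x 100 x 55 mm, a bystander; origin at the centre of its underside
- mould_b: off-white plaster mould half, 150 x 110 x 70 mm, a bystander; origin at the centre of its underside
- bowl: green plastic bowl, 110 mm across, 50 mm tall, a bystander; origin at the centre of its underside
- brush: brush 190 mm long lying flat, a bystander; origin at the centre of its underside (brush: in its length's middle, handle to -x)
- bottle: blue bottle, 64 mm across, 150 mm tall, a bystander; origin at the centre of its underside
- mug: white mug, 76 mm across, 90 mm tall, a bystander; origin at the centre of its underside
Not all that is in view belongs to the job. What is shaped like the lifter but pink or red is not meant.

How it is judged (in metres and radians):
On the way, in this order (a step that is already met when the one before it is completed fails the run):
1. the turntable is at rest in the notch with the cradle at the pointer (value of joint disc between -0.05 and 0.05 rad and velocity of joint disc between -0.05 and 0.05 rad/s), for 0.2 s.
2. the cast is carried on the spatula clear above the rack (contact force between lifter and cast above 0.8 N and height (world z) of cast above 0.05 m and contact force between cast and rack below 0.05 N and angle between cast's own z axis and vertical below 0.3 rad), for 0.2 s.
At the end, for the whole second after the job is handed in: The disc is within 0.05 rad of the wanted notch; the cast lies at rest on both cradle battens, face up, its centre within 15 mm of the cradle's centre and its sides within 0.17 rad of square, either way round; the spatula lies at rest flat on the bench on its blade, clear of the cast (value of joint disc between -0.05 and 0.05 rad and horizontal distance between cast and cradle below 0.015 m and z of cast in the frame of cradle between -0.004 and 0.005 m and angle between the x axis of cast and the x axis of cradle, either way round below 0.17 rad and angle between cast's own z axis and vertical below 0.06 rad and linear speed of each of cast, lifter below 0.02 m/s and contact force between cast and lifter below 0.05 N and height (world z) of lifter below 0.008 m and angle between lifter's own z axis and vertical below 0.08 rad); the robot touches nothing.
It fails at once if the gripper or arm presses on the cast (contact force between any of the fingers, the arm and cast above 1 N).
It fails at once if the cast is tipped by more than about 23 degrees (angle between cast's own z axis and vertical above 0.4 rad).
It fails at once if a bystander is moved by more than 30 mm (distance of any of figurine, mould_a, mould_b, bowl, brush, bottle, mug from where it was at the start of the episode above 0.03 m).
It also fails if it takes over 72 s, if anything falls off the work surface, if the arm or the gripper's body presses on something with over 40 N, if the wrist force passes 120 N, or if a joint passes its speed limit or range.

ROBOT

A 6-joint arm with a two-finger parallel gripper is mounted at the origin on the work surface. World frame = base frame: x ahead of the robot, y to its left, z up, the work surface at z = 0. Lengths are in mm, angles in rad, forces in N, time in s.
With the tool pointing down it reaches from about 300 to 875 mm from the base axis. Payload 6.4 kg.
Tool frame: the origin (TCP) lies midway between the tips of the shut fingers; the grasp point (between the pads) lies 19 mm behind it (tcp_to_grasp is the z of the grasp point in the tool frame, in mm); z points along the fingers, y is the direction in which the jaws open and shut (so a half turn about z gives the same grasp; the last joint's range is limited). The gripper opens to 88 mm and grips with 3 to 60 N. Pads are 18 mm wide; open, the fingers measure 123 mm over their backs; the gripper's body (75 mm by 187 mm) begins 45 mm behind the grasp point.
Start: joints at [0.989, 0.181, 1.607, -0, 1.354, -0.206], TCP at [211.024, 534.892, 238.714] pointing down, gripper open.
Joint ranges: [-2.99, 2.99], [-0.89, 2.07], [0.3, 2.58], [-1.14, 4.28], [0, 2.63], [-3.12, 3.12]. Speed limits (rad/s): [2.57, 2.57, 3.01, 3.14, 3.14, 3.14].

INTERFACE

Orientations are given as a unit quaternion [w, x, y, z].
In Python, from plant import get_obs, get_image, camera_info, job_done, tcp_to_grasp gives the robot as it stands. The module is installed in compiled form; this text tells all that it offers.
- The arm moves only by the tool arm_command, never from a script. Its argument "targets" is a list of rows, each a list of 3 entries, a list of its own where there are three numbers: the closure in counts, from 0 (fully open) to 255 (shut), then the shift along the tool's x, y, z in cm, then the turn, a rotation vector about the tool's x, y, z in units of 5 degrees (1.0 is 5 degrees). A call has 1 to 20 rows; each row is the pose to reach, as a shift and turn from the pose commanded when the call began, along the tool's axes at that moment; what a row does not reach only later rows make up. A row lasts 1/8 s, in which the tool goes at most 62.5 mm and 10.7 degrees, less where a joint would pass 70% of its speed; a pose out of reach is approached as far as the arm can. A call with a gripper value outside its range is refused whole. The fingers move at their own pace and stop on an object; "grip_force" is the grip in N (left out, the last holds). Time passes only in rows, so rows that repeat a pose let the fingers close. It gives the time, the measured TCP pose, the force and the opening at its end, in the units of the state.
- get_obs(): the state, without advancing time (a new reading comes with each control period).
- get_image(name): name is "side" or "top"; returns the picture (384x512x3 uint8, red, green, blue); there is no depth.
- camera_info(name): a dict with "intrinsics" (3x3 intrinsics, pixels), "D" ([k1, k2, p1, p2, k3] as OpenCV has them; the pictures are not rectified), "T" (4x4, takes a point from camera to world coordinates). Camera axes: x right, y down, z forward; pixel columns grow to the right and rows downward; lengths in mm; the calibration is good to about 2 mm. A picture is of the moment at which its call begins. camera_info takes no time and is no camera call.
- job_done(): hands the job in, once; it reports no verdict.
The state is a dict: "time_s": time; "q": joint angles; "joint_velocities": joint speeds; "tau": joint torques, N m; "tcp_pos": TCP position; "tool_rot": TCP orientation; "ft_force": force on the tool from outside, world axes, zero at the start; "ft_torque": the same for the moment, N m; "gripper_width": finger opening in mm.
Only numpy, scipy, OpenCV 4.12 (cv2) and the standard library are available. Lean on these libraries where they do the work, as an engineer would, in place of code of your own. Each camera call takes 0.05 s, during which the arm holds its last target. There are 200 camera calls.

## Working session

There is one attempt and no reset: what is moved stays moved. The work goes in short steps, Python scripts to look and compute and a tool call to move; the robot and the scene stay as the last step left them, time stands still between calls to the robot, and variables do not carry over. Pictures are saved under pics/ and viewed, about 8 in all and at most 12, crops included, and the job is handed in when it is done.

Besides the shell and the picture viewer there is one more tool, called as a command line: name --argument value ..., lists and objects as JSON in quotes. arm_command: Moves the arm, as the interface text tells. Its arguments: {"type":"object","properties":{"targets":{"type":"array"},"grip_force":{"type":"number"}},"required":["targets"]}

```bash
mkdir -p pics
python3 - <<'E'
from plant import *
import cv2,numpy as np
o=get_obs();print(o, tcp_to_grasp)
for n in("side","top"):
    im=get_image(n);cv2.imwrite(f"pics/{n}0.png",im[:,:,::-1])
    c=camera_info(n);print(n,c)
E
```

```text
{'time_s': 0.0, 'q': array([ 9.88668987e-01,  1.81537185e-01,  1.60797015e+00, -3.70399559e-05,
        1.35381979e+00, -2.06315697e-01]), 'joint_velocities': array([ 1.36074893e-05,  1.17121126e-04,  1.67224123e-03, -6.42725998e-04,
       -5.22731802e-05, -2.02739528e-03]), 'tau': array([-9.94904185e-04, -4.33893120e+01, -3.41846108e+01,  6.99473941e-02,
        3.86331102e-02, -1.18961484e-04]), 'tcp_pos': array([210.74650437, 534.41811117, 237.8306105 ]), 'tool_rot': array([-3.16402616e-04,  1.86797988e-01,  9.82397964e-01, -8.07664527e-04]), 'ft_force': array([-0.58956488, -0.14040964, -0.72471179]), 'ft_torque': array([ 0.05873377,  0.00694691, -0.0083357 ]), 'gripper_width': 87.95698184102963} -18.700000000000003
side {'intrinsics': array([[373.72595492,   0.        , 252.64491346],
       [  0.        , 373.72595492, 189.0062966 ],
       [  0.        ,   0.        ,   1.        ]]), 'D': array([-0.00337853,  0.        ,  0.        ,  0.        ,  0.        ]), 'T': array([[ 8.90583921e-01, -3.00492272e-01,  3.41415691e-01,
         4.99688505e+01],
       [-4.54442214e-01, -5.57361361e-01,  6.94860121e-01,
        -8.71735103e+02],
       [-1.85081821e-02, -7.73984953e-01, -6.32933440e-01,
         9.16499601e+02],
       [ 0.00000000e+00,  0.00000000e+00,  0.00000000e+00,
         1.00000000e+00]])}
top {'intrinsics': array([[461.98326754,   0.        , 257.9681057 ],
       [  0.        , 461.98326754, 192.95556355],
       [  0.        ,   0.        ,   1.        ]]), 'D': array([-0.09623228,  0.        ,  0.        ,  0.        ,  0.        ]), 'T': array([[-1.41328545e-02, -9.92207971e-01,  1.23788551e-01,
         3.02493600e+02],
       [-9.99889750e-01,  1.34599763e-02, -6.27037487e-03,
         1.98107182e+01],
       [ 4.55532497e-03, -1.23863521e-01, -9.92288807e-01,
         1.48425043e+03],
       [ 0.00000000e+00,  0.00000000e+00,  0.00000000e+00,
         1.00000000e+00]])}
```

Run:
```python
import cv2
for n in("side","top"):
    cv2.imwrite(f"pics/{n}0b.png",cv2.resize(cv2.imread(f"pics/{n}0.png"),(800,600),interpolation=cv2.INTER_CUBIC))
```

```text
(no output)
```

View pics/top0b.png

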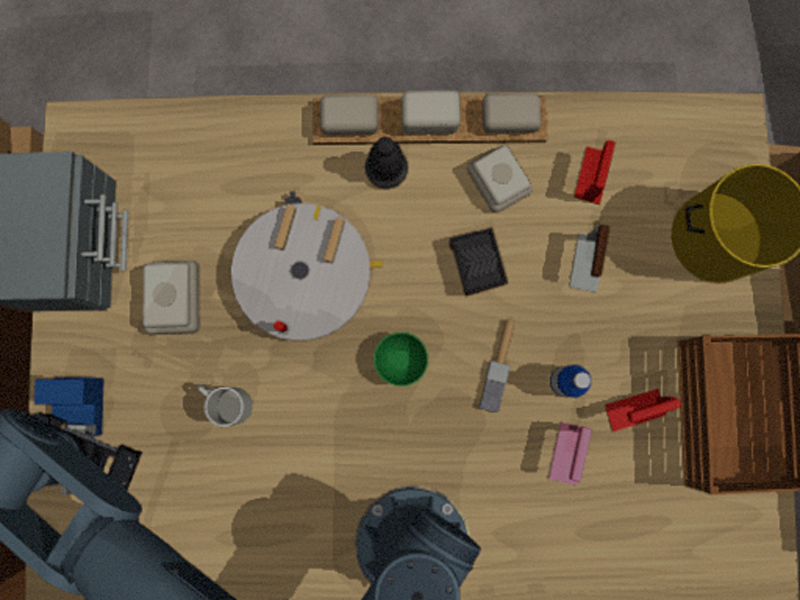

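View pics/side0b.png

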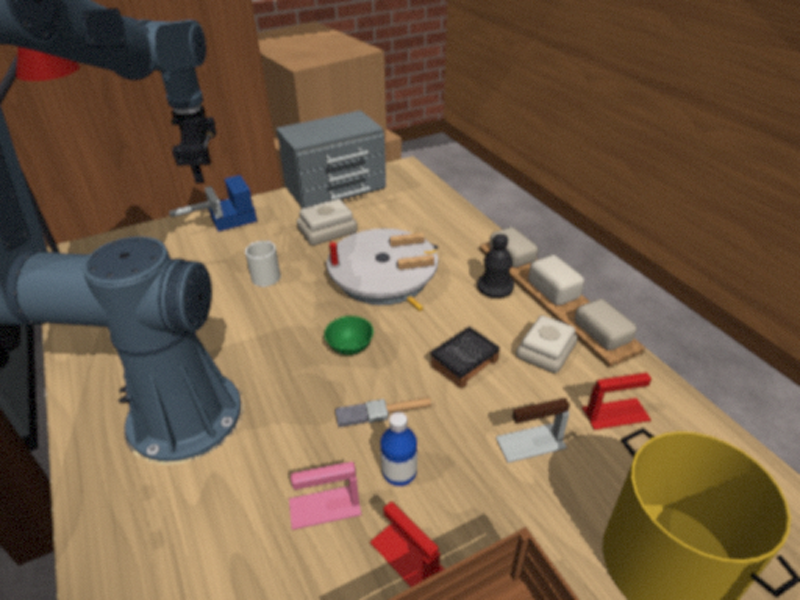

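Top view (800-px scale): the disc is at (299,270) with the peg at (281,326), pointer at (376,265) and stripe at (317,212). The cast is at (478,262) and the lifter at (590,260), with its neck end at the top and its tip towards the robot. The side view confirms the neck is at the far (+x) end.

```bash
cat > h.py <<'E'
import cv2,numpy as np
from plant import *
def toworld(n,px,z):
    c=camera_info(n);p=np.asarray(px,float).reshape(-1,1,2)
    u=cv2.undistortPoints(p,c["intrinsics"],c["D"]).reshape(-1,2)
    d=np.c_[u,np.ones(len(u))]@c["T"][:3,:3].T;o=c["T"][:3,3]
    return (o+d*((z-o[2])/d[:,2])[:,None])[:,:2]
def topix(n,P):
    c=camera_info(n);T=np.linalg.inv(c["T"])
    return cv2.projectPoints(np.asarray(P,float).reshape(-1,1,3),cv2.Rodrigues(T[:3,:3])[0],T[:3,3],c["intrinsics"],c["D"])[0].reshape(-1,2)
def blob(im,lo,hi,box,k=0):
    "largest contour of HSV range in box x0,y0,x1,y1 (lo/hi hue may wrap)"
    h=cv2.cvtColor(im,cv2.COLOR_RGB2HSV);m=cv2.inRange(h,lo,hi)
    r=np.zeros_like(m);x0,y0,x1,y1=box;r[y0:y1,x0:x1]=m[y0:y1,x0:x1]
    cs=cv2.findContours(r,cv2.RETR_EXTERNAL,cv2.CHAIN_APPROX_NONE)[0]
    return max(cs,key=cv2.contourArea)[:,0,:] if cs else None
def rect(n,c,z):
    "min-area rect of contour in world plane z"
    return cv2.minAreaRect(toworld(n,c,z).astype(np.float32))
E
python3 - <<'E'
from h import *
im=cv2.imread("pics/top0.png")[:,:,::-1].copy();h=cv2.cvtColor(im,cv2.COLOR_RGB2HSV)
for n,p in dict(disc=(170,180),peg=(180,208),cast=(306,168),wood=(330,200),handle=(384,160),blade=(372,178),batten=(182,146),rackb=(292,185),pointer=(240,169),stripe=(203,136)).items(): print(n,h[p[1],p[0]],im[p[1],p[0]])
a=cv2.resize(im[115:235,140:260],None,fx=4,fy=4,interpolation=2)
b=cv2.resize(im[125:205,280:400],None,fx=4,fy=4,interpolation=2)
b=cv2.copyMakeBorder(b,0,160,0,0,0)
s=cv2.imread("pics/side0.png")[:,:,::-1]
b[320:480,:]=cv2.resize(s[195:295,270:380],(480,160))if 0 else 0
out=np.hstack([a,b])[:,:960];out=cv2.resize(out,(800,400));cv2.imwrite("pics/crop.png",out[:,:,::-1])
E
```

```text
disc [  9  12 149] [149 144 142]
peg [  2 214 143] [143  32  23]
cast [120   5  49] [48 48 49]
wood [ 17 100 145] [145 121  88]
handle [ 10 131  70] [70 46 34]
blade [ 50   6 133] [131 133 130]
batten [ 16 111 158] [158 126  89]
rackb [ 16 113  99] [99 79 55]
pointer [ 24 207 155] [155 131  29]
stripe [ 23 190 156] [156 129  40]
```

View pics/crop.png

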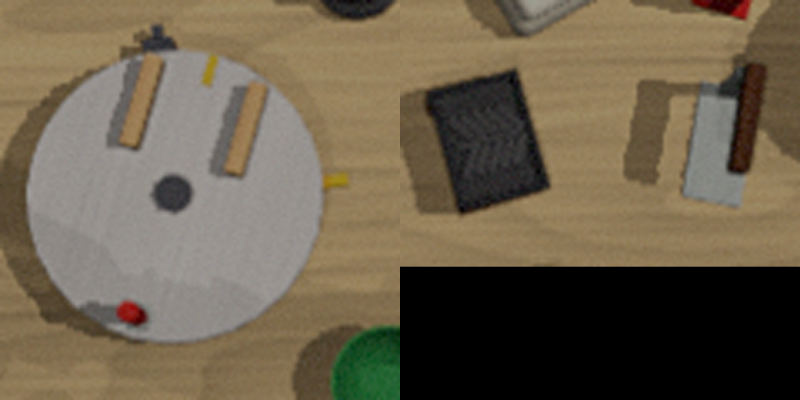

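The crop shows the disc (hub at (172,193)), the battens beside the stripe at (210,70), and the pointer at (336,181). The cast's long edges are tilted about 16°, and the spatula's tip is at the bottom. Next I measure.

Run:
```python
from h import *
im=cv2.imread("pics/top0.png")[:,:,::-1].copy();si=cv2.imread("pics/side0.png")[:,:,::-1].copy()
c=blob(im,(0,0,115),(180,40,255),(140,120,245,225))
w=toworld("top",cv2.convexHull(c)[:,0],60).astype(np.float32);print("disc",cv2.fitEllipse(w),cv2.minEnclosingCircle(w))
hub=blob(im,(0,0,0),(180,60,95),(180,162,205,185));print("hub",toworld("top",[hub.mean(0)],60))
p=blob(im,(0,150,60),(8,255,255),(170,200,195,220));print("peg px",p.min(0),p.max(0)); print("peg", toworld("top",[cv2.minEnclosingCircle(p)[0]],115))
for n,b in(("pointer",(236,160,260,180)),("stripe",(195,128,212,145))):
    q=blob(im,(20,150,100),(28,255,255),b);print(n,toworld("top",[q.mean(0)],{"pointer":30,"stripe":60}[n]))
c=blob(im,(0,0,0),(180,85,72),(280,135,330,195));print("cast",rect("top",c,43),"pts",cv2.boxPoints(rect("top",c,43)))
l=blob(im,(0,100,20),(14,255,100),(374,138,396,182));print("handle",rect("top",l,104),cv2.boxPoints(rect("top",l,104)))
b=blob(im,(25,0,100),(130,40,255),(360,140,392,192));print("blade",cv2.boxPoints(rect("top",b,4)))
# side views
box=(320,255,368,272);l=blob(si,(0,100,20),(14,255,110),box);print("handle side",rect("side",l,92),len(l))
```

```text
disc ((546.0086059570312, 216.8901824951172), (276.3182373046875, 278.3779296875), 149.15283203125) ((546.1712036132812, 216.4992218017578), 139.53106689453125)
hub [[546.89387157 218.55772046]]
peg px [175 206] [183 211]
peg [[428.31563575 247.17701463]]
pointer [[562.32359434  66.906709  ]]
stripe [[665.69560189 183.67434725]]
cast ((564.38134765625, -142.4981689453125), (118.76720428466797, 89.75283813476562), 14.185822486877441) pts [[ 495.81085  -113.543205]
 [ 517.80634  -200.55913 ]
 [ 632.95184  -171.45312 ]
 [ 610.95636   -84.43721 ]]
handle ((572.3392333984375, -376.1332702636719), (19.879444122314453, 102.47733306884766), 77.53474426269531) [[ 520.16296 -374.77893]
 [ 620.2246  -396.89844]
 [ 624.5155  -377.4876 ]
 [ 524.45386 -355.3681 ]]
blade [[ 503.92352 -391.08398]
 [ 605.429   -412.64508]
 [ 616.8929  -358.67523]
 [ 515.3874  -337.11414]]
handle side ((576.6791381835938, -378.60504150390625), (30.59523582458496, 108.24778747558594), 76.50424194335938) 79
```

Run:
```python
from h import *
im=cv2.imread("pics/top0.png")[:,:,::-1].copy();si=cv2.imread("pics/side0.png")[:,:,::-1].copy()
q=blob(si,(18,140,80),(30,255,255),(255,183,278,202));t=blob(im,(20,150,100),(28,255,255),(236,160,260,180))
for z in(5,15,25,35,45,60): print(z,toworld("side",[q.mean(0)],z)[0],toworld("top",[t.mean(0)],z)[0])
a=cv2.resize(si[200:255,265:330],(780,660)if 0 else (650,550),interpolation=2)
cv2.imwrite("pics/rack.png",a[:,:,::-1])
```

```text
5 [570.80457923  78.95649926] [566.79032836  67.71633556]
15 [565.09052595  68.52652648] [565.00363475  67.39248493]
25 [559.37647267  58.09655371] [563.21694114  67.06863431]
35 [553.66241939  47.66658093] [561.43024754  66.74478368]
45 [547.94836611  37.23660816] [559.64355393  66.42093306]
60 [539.37728619  21.59164899] [556.96351352  65.93515713]
```

View pics/rack.png

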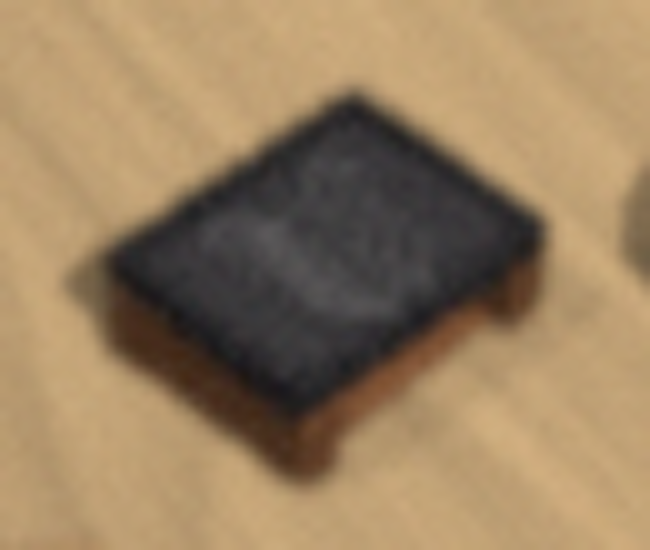

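Rack crop: the -y end faces meet the bench at about (316,468) and (526,312).

Run:
```python
from h import *
p=np.array([(316,468),(526,312)])/10+[264.55,199.55]
w=toworld("side",p,0);d=w[1]-w[0];print(w,np.linalg.norm(d),np.degrees(np.arctan2(d[1],d[0])))
u=d/np.linalg.norm(d);n=np.array([-u[1],u[0]]);print("rack",w.mean(0)+45*n)
s=cv2.imread("pics/side0.png")[:,:,::-1].copy()
c=blob(s,(0,0,0),(180,85,80),(270,205,325,245));print("cast side",rect("side",c,42))
```

```text
[[ 535.0344759  -195.27169196]
 [ 635.41887019 -168.88093059]] 103.79546667679884 14.729584730162768
rack [ 573.78509183 -138.55516447]
cast side ((566.693115234375, -146.54470825195312), (123.92355346679688, 92.79762268066406), 13.462780952453613)
```

```bash
cat > mv.py <<'E'
import numpy as np,json,sys
def rows(start,targets):
    "start,targets: x,y,z,yaw_deg of tool y axis; prints [cm],[5deg units] and saves the last as commanded"
    a=np.radians(start[3]);yt=np.array([np.cos(a),np.sin(a),0]);zt=np.array([0,0,-1]);xt=np.cross(yt,zt)
    for t in targets:
        d=(np.array(t[:3])-start[:3])/10
        print([round(float(d@v),2) for v in(xt,yt,zt)],[0,0,round(-(t[3]-start[3])/5,2)],"dist",round(float(np.linalg.norm(d)),1))
E
python3 - <<'E'
from mv import *
import numpy as np
rows((211,534.9,238.7,68.5),[(430.5,249,200,74.3),(430.5,249,88,74.3)])
p=[]
for a in np.linspace(164.3,97.1,9)[1:]:
    r=np.radians(a);p.append((546.3+120*np.cos(r),217.4+120*np.sin(r),88,a-90))
rows((430.5,249,88,74.3),p)
E
```

```text
[-30.9, -18.56, 3.87] [0, 0, -1.16] dist 36.3
[-30.9, -18.56, 15.07] [0, 0, -1.16] dist 39.1
[-0.13, 1.84, 0.0] [0, 0, np.float64(1.68)] dist 1.8
[-0.52, 3.56, 0.0] [0, 0, np.float64(3.36)] dist 3.6
[-1.15, 5.2, 0.0] [0, 0, np.float64(5.04)] dist 5.3
[-2.01, 6.73, 0.0] [0, 0, np.float64(6.72)] dist 7.0
[-3.09, 8.12, 0.0] [0, 0, np.float64(8.4)] dist 8.7
[-4.35, 9.34, 0.0] [0, 0, np.float64(10.08)] dist 10.3
[-5.79, 10.36, 0.0] [0, 0, np.float64(11.76)] dist 11.9
[-7.35, 11.15, 0.0] [0, 0, np.float64(13.44)] dist 13.4
```

arm_command --targets '[[0,[-30.9,-18.56,3.9],[0,0,-1.16]],[0,[-30.9,-18.56,3.9],[0,0,-1.16]],[0,[-30.9,-18.56,3.9],[0,0,-1.16]],[0,[-30.9,-18.56,3.9],[0,0,-1.16]],[0,[-30.9,-18.56,3.9],[0,0,-1.16]],[0,[-30.9,-18.56,3.9],[0,0,-1.16]],[0,[-30.9,-18.56,3.9],[0,0,-1.16]],[0,[-30.9,-18.56,3.9],[0,0,-1.16]],[0,[-30.9,-18.56,7.5],[0,0,-1.16]],[0,[-30.9,-18.56,11],[0,0,-1.16]],[0,[-30.9,-18.56,15],[0,0,-1.16]],[0,[-30.9,-18.56,15],[0,0,-1.16]],[180,[-30.9,-18.56,15],[0,0,-1.16]],[180,[-30.9,-18.56,15],[0,0,-1.16]],[180,[-30.9,-18.56,15],[0,0,-1.16]],[180,[-30.9,-18.56,15],[0,0,-1.16]],[255,[-30.9,-18.56,15],[0,0,-1.16]],[255,[-30.9,-18.56,15],[0,0,-1.16]]]' --grip_force 8

```text
time_s: 2.35
tcp_pos: [430.4, 248.8, 88.8]
tool_rot: [0.0, 0.137, 0.991, 0.0]
ft_force: [0.7, 0.7, -0.7]
gripper_width: 30.0
```

arm_command --targets '[[255,[0,0,0],[0,0,0]],[255,[0,0,0],[0,0,0]],[255,[0,0,0],[0,0,0]],[255,[0,0,0],[0,0,0]],[255,[-0.05,0.9,0],[0,0,0.84]],[255,[-0.13,1.84,0],[0,0,1.68]],[255,[-0.3,2.7,0],[0,0,2.52]],[255,[-0.52,3.56,0],[0,0,3.36]],[255,[-0.8,4.4,0],[0,0,4.2]],[255,[-1.15,5.2,0],[0,0,5.04]],[255,[-1.56,5.98,0],[0,0,5.88]],[255,[-2.01,6.73,0],[0,0,6.72]],[255,[-2.53,7.44,0],[0,0,7.56]],[255,[-3.09,8.12,0],[0,0,8.4]],[255,[-3.7,8.75,0],[0,0,9.24]],[255,[-4.35,9.34,0],[0,0,10.08]],[255,[-5.05,9.87,0],[0,0,10.92]],[255,[-5.79,10.36,0],[0,0,11.76]]]' --grip_force 25

```text
time_s: 4.6
tcp_pos: [512.2, 334.5, 88.6]
tool_rot: [-0.002, 0.606, 0.795, -0.001]
ft_force: [-18.0, 1.8, 15.5]
gripper_width: 19.2
```

Run:
```python
from mv import *
import numpy as np
s=None;p=[]
a0=105.5;A=lambda a:(546.3+120*np.cos(np.radians(a)),217.4+120*np.sin(np.radians(a)),88,a-90)
rows(A(a0),[A(101.3),A(97.1),A(97.1)[:2]+(170,7.1)])
```

```text
[-0.03, 0.88, 0.0] [0, 0, 0.84] dist 0.9
[-0.13, 1.75, 0.0] [0, 0, 1.68] dist 1.8
[-0.13, 1.75, -8.2] [0, 0, 1.68] dist 8.4
```

arm_command --targets '[[255,[-0.03,0.88,0],[0,0,0.84]],[255,[-0.08,1.3,0],[0,0,1.26]],[255,[-0.13,1.75,0],[0,0,1.68]],[255,[-0.13,1.75,0],[0,0,1.68]],[255,[-0.13,1.75,0],[0,0,1.68]]]'

```text
time_s: 5.22
tcp_pos: [532.0, 338.8, 88.8]
tool_rot: [-0.001, 0.662, 0.749, 0.002]
ft_force: [3.3, 10.6, -3.1]
gripper_width: 19.5
```

Run:
```python
from plant import *
o=get_obs();print(o["tcp_pos"],o["ft_force"],o["gripper_width"])
```

```text
[532.01800548 338.79060984  88.76847925] [ 3.32631321 10.56197234 -3.13301054] 19.5173860354411
```

arm_command --targets '[[0,[0,0,0],[0,0,0]],[0,[0,0,0],[0,0,0]],[0,[0,0,0],[0,0,0]],[0,[0,0,0],[0,0,0]],[0,[0,0,-4],[0,0,0]],[0,[0,0,-8],[0,0,0]],[0,[0,0,-13],[0,0,0]],[0,[0,0,-13],[0,0,0]]]'

```text
time_s: 6.22
tcp_pos: [534.0, 337.3, 224.3]
tool_rot: [0.002, 0.662, 0.749, 0.004]
ft_force: [0.6, -0.0, 0.5]
gripper_width: 87.8
```

Run:
```python
from h import *
im=get_image("top");cv2.imwrite("pics/top1.png",im[:,:,::-1])
a=cv2.resize(im[115:235,140:260],None,fx=5,fy=5,interpolation=2);cv2.imwrite("pics/disc1.png",a[:,:,::-1])
for n,b in(("pointer",(236,155,260,180)),("stripe",(215,155,237,182))):
    q=blob(im,(20,140,90),(28,255,255),b)
    if q is not None: print(n,q.mean(0),toworld("top",[q.mean(0)],{"pointer":15,"stripe":60}[n]))
```

```text
pointer [240.11111111 168.83333333] [[564.99871609  67.03394155]]
stripe [231. 167.] [[563.17657641  94.05571377]]
```

View pics/disc1.png

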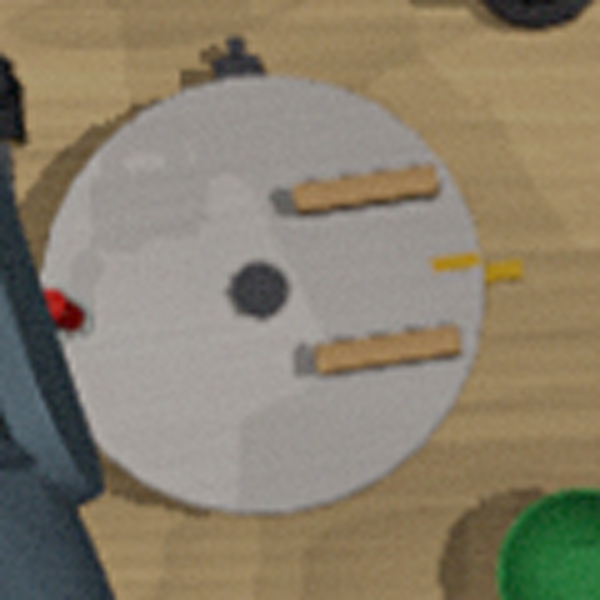

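The stripe and pointer agree to 0.7°, so the disc is in the notch. Next I measure the cradle and plan the lifter pick.

Run:
```python
from h import *;from mv import rows
im=cv2.imread("pics/top1.png")[:,:,::-1].copy();C=[]
for b in((195,145,231,161),(198,178,236,192)):
    q=blob(im,(12,80,120),(22,140,255),b);r=rect("top",q,84);print(r);C.append(r[0])
print("cradle",np.mean(C,0))
o=get_obs();print(o["tcp_pos"])
rows((531.5,336.5,218.7,7.1),[(567.3,-375.6,200,77.8),(567.3,-375.6,74,77.8)])
```

```text
((606.1526489257812, 148.9733428955078), (16.990039825439453, 87.40172576904297), 7.45127010345459)
((505.4164733886719, 136.09860229492188), (17.091699600219727, 87.8388442993164), 7.427511215209961)
cradle [555.78456116 142.5359726 ]
[532.60145773 336.66735082 221.17529681]
[-71.11, -5.25, 1.87] [0, 0, -14.14] dist 71.3
[-71.11, -5.25, 14.47] [0, 0, -14.14] dist 72.8
```

arm_command --targets '[[0,[-71.1,-5.25,1.9],[0,0,-14.14]],[0,[-71.1,-5.25,1.9],[0,0,-14.14]],[0,[-71.1,-5.25,1.9],[0,0,-14.14]],[0,[-71.1,-5.25,1.9],[0,0,-14.14]],[0,[-71.1,-5.25,1.9],[0,0,-14.14]],[0,[-71.1,-5.25,1.9],[0,0,-14.14]],[0,[-71.1,-5.25,1.9],[0,0,-14.14]],[0,[-71.1,-5.25,1.9],[0,0,-14.14]],[0,[-71.1,-5.25,1.9],[0,0,-14.14]],[0,[-71.1,-5.25,1.9],[0,0,-14.14]],[0,[-71.1,-5.25,1.9],[0,0,-14.14]],[0,[-71.1,-5.25,1.9],[0,0,-14.14]],[0,[-71.1,-5.25,1.9],[0,0,-14.14]],[0,[-71.1,-5.25,1.9],[0,0,-14.14]],[0,[-71.1,-5.25,1.9],[0,0,-14.14]],[0,[-71.1,-5.25,1.9],[0,0,-14.14]]]'

```text
time_s: 8.28
tcp_pos: [567.2, -374.3, 199.9]
tool_rot: [-0.0, 0.106, 0.994, 0.0]
ft_force: [-0.1, 0.1, 0.1]
gripper_width: 87.9
```

Run:
```python
from h import *
o=get_obs();print(o["tcp_pos"],o["tool_rot"],o["q"])
im=get_image("side");cv2.imwrite("pics/side2.png",im[:,:,::-1])
a=cv2.resize(im[130:330,230:430],(800,600)if 0 else (600,600),interpolation=2);cv2.imwrite("pics/s2.png",a[:,:,::-1])
```

```text
[ 567.15399244 -374.26945793  199.87428574] [-1.76968960e-06  1.05642941e-01  9.94404126e-01  5.62537436e-05] [-7.57588663e-01  4.40629677e-01  1.35571219e+00  8.95664035e-05
  1.34532185e+00 -2.11672414e+00]
```

View pics/s2.png

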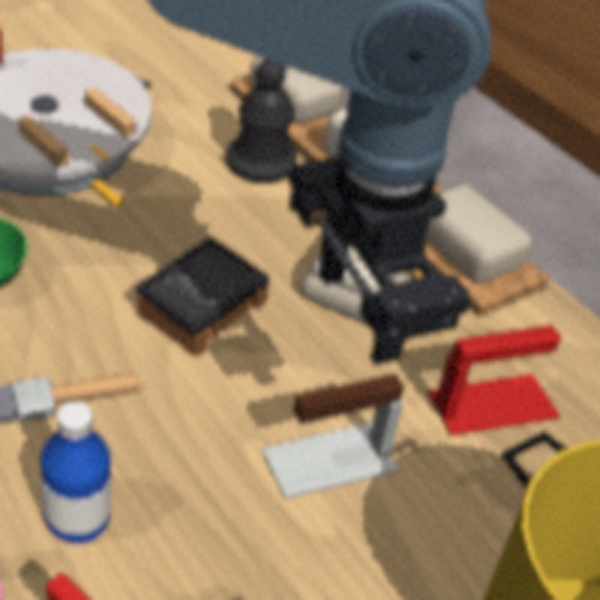

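The gripper is above the handle and aligned with it, so I descend and grip.

arm_command --targets '[[0,[0,0,4],[0,0,0]],[0,[0,0,8],[0,0,0]],[0,[0,0,11],[0,0,0]],[0,[0,0,12.6],[0,0,0]],[0,[0,0,12.6],[0,0,0]],[255,[0,0,12.6],[0,0,0]],[255,[0,0,12.6],[0,0,0]],[255,[0,0,12.6],[0,0,0]],[255,[0,0,12.6],[0,0,0]],[255,[0,0,12.6],[0,0,0]],[255,[0,0,12.6],[0,0,0]],[255,[0,0,12.6],[0,0,0]],[255,[0,0,12.6],[0,0,0]],[255,[0,0,12.6],[0,0,0]]]' --grip_force 40

```text
time_s: 10.07
tcp_pos: [566.7, -375.8, 73.6]
tool_rot: [-0.0, 0.107, 0.994, -0.0]
ft_force: [-0.2, -0.7, -0.4]
gripper_width: 19.7
```

Run:
```python
from mv import *
u=np.array([np.cos(np.radians(104.5)),np.sin(np.radians(104.5))]);c=np.array([568.5,-141])
# lifter origin -> TCP: x=-10 ; underside height h -> z = 74+h
T=lambda s,h,yaw=14.5:tuple(c+u*(s-10))+(74+h,yaw)
rows((567.3,-375.6,74,77.8),[(567.3,-375.6,134,77.8),T(-150,60)])
rows(T(-150,60),[T(-150,12),T(0,12),T(0,70)])
print(T(-150,60))
```

```text
[0.0, 0.0, -6.0] [0, 0, -0.0] dist 6.0
[-2.35, 8.66, -6.0] [0, 0, 12.66] dist 10.8
[0.0, 0.0, 4.8] [0, 0, -0.0] dist 4.8
[15.0, 0.0, 4.8] [0, 0, -0.0] dist 15.7
[15.0, 0.0, -1.0] [0, 0, -0.0] dist 15.0
(np.float64(608.5608006487106), np.float64(-295.9036224604972), 134, 14.5)
```

arm_command --targets '[[255,[0,0,-3],[0,0,0]],[255,[0,0,-6],[0,0,0]],[255,[-0.4,2,-6],[0,0,1.6]],[255,[-0.9,4,-6],[0,0,3.4]],[255,[-1.4,6,-6],[0,0,5.2]],[255,[-1.9,7.5,-6],[0,0,7]],[255,[-2.35,8.66,-6],[0,0,8.8]],[255,[-2.35,8.66,-6],[0,0,10.6]],[255,[-2.35,8.66,-6],[0,0,12.66]],[255,[-2.35,8.66,-6],[0,0,12.66]],[255,[-2.35,8.66,-6],[0,0,12.66]],[255,[-2.35,8.66,-6],[0,0,12.66]]]'

```text
time_s: 11.58
tcp_pos: [608.0, -296.1, 133.6]
tool_rot: [-0.0, 0.612, 0.791, 0.0]
ft_force: [0.0, -0.5, -4.0]
gripper_width: 19.4
```

Run:
```python
from h import *
o=get_obs();print(o["tcp_pos"],o["tool_rot"],o["gripper_width"])
im=get_image("side");t=get_image("top");cv2.imwrite("pics/side3.png",im[:,:,::-1]);cv2.imwrite("pics/top3.png",t[:,:,::-1])
a=cv2.resize(im[150:320,230:400],(400,400),interpolation=2);b=cv2.resize(t[115:215,285:385],(400,400),interpolation=2)
cv2.imwrite("pics/s3.png",np.hstack([a,b])[:,:,::-1])
```

```text
[ 607.96292822 -296.09557073  133.5506105 ] [-1.61060464e-04  6.11693773e-01  7.91094622e-01  8.00216418e-06] 19.360116305658707
```

View pics/s3.png

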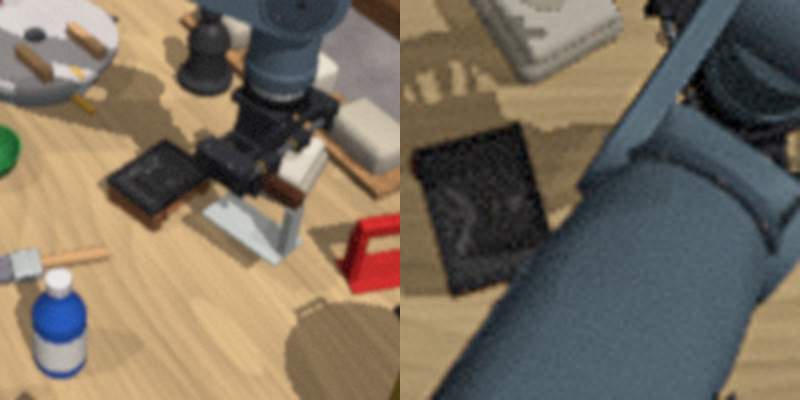

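Blade is level and pointing at the rack, so I lower it, insert, and lift.

arm_command --targets '[[255,[0,0,2.4],[0,0,0]],[255,[0,0,4.7],[0,0,0]],[255,[0,0,4.7],[0,0,0]],[255,[2,0,4.7],[0,0,0]],[255,[4,0,4.7],[0,0,0]],[255,[6,0,4.7],[0,0,0]],[255,[8,0,4.7],[0,0,0]],[255,[10,0,4.7],[0,0,0]],[255,[12,0,4.7],[0,0,0]],[255,[13.5,0,4.7],[0,0,0]],[255,[15,0,4.7],[0,0,0]],[255,[15,0,4.7],[0,0,0]],[255,[15,0,4.7],[0,0,0]]]'

```text
time_s: 13.3
tcp_pos: [570.9, -151.3, 86.9]
tool_rot: [0.0, 0.612, 0.791, -0.0]
ft_force: [-0.9, 0.5, -2.3]
gripper_width: 19.6
```

Run:
```python
from h import *
o=get_obs();print(o["tcp_pos"],o["ft_force"],o["gripper_width"])
im=get_image("side");t=get_image("top");cv2.imwrite("pics/side4.png",im[:,:,::-1]);cv2.imwrite("pics/top4.png",t[:,:,::-1])
a=cv2.resize(im[160:260,240:340],(600,600),interpolation=2)
cv2.imwrite("pics/s4.png",a[:,:,::-1])
```

```text
[ 570.90698614 -151.31122679   86.89857271] [-0.915673    0.53768102 -2.27916166] 19.6150850924155
```

View pics/s4.png

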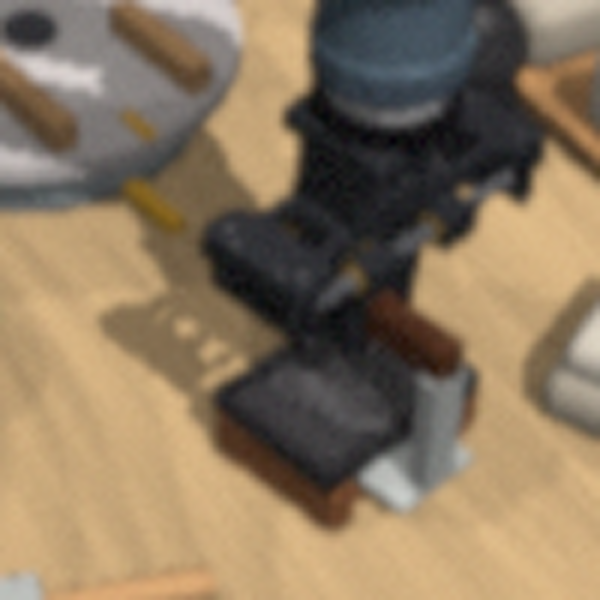

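arm_command --targets '[[255,[0,0,-0.7],[0,0,0]],[255,[0,0,-1.4],[0,0,0]],[255,[0,0,-2.1],[0,0,0]],[255,[0,0,-3.1],[0,0,0]],[255,[0,0,-4.4],[0,0,0]],[255,[0,0,-5.7],[0,0,0]],[255,[0,0,-7],[0,0,0]],[255,[0,0,-8.5],[0,0,0]],[255,[0,0,-9.4],[0,0,0]],[255,[0,0,-10],[0,0,0]],[255,[0,0,-10],[0,0,0]],[255,[0,0,-10],[0,0,0]]]'

```text
time_s: 14.9
tcp_pos: [570.3, -150.7, 186.2]
tool_rot: [-0.0, 0.612, 0.791, -0.0]
ft_force: [-0.4, 0.5, -4.3]
gripper_width: 19.5
```

Run:
```python
from h import *
o=get_obs();print(o["tcp_pos"],o["ft_force"],o["gripper_width"],o["tool_rot"])
im=get_image("side");t=get_image("top");cv2.imwrite("pics/side5.png",im[:,:,::-1]);cv2.imwrite("pics/top5.png",t[:,:,::-1])
a=cv2.resize(im[140:250,240:350],(400,400),interpolation=2);b=cv2.resize(t[110:210,270:370],(400,400),interpolation=2)
cv2.imwrite("pics/s5.png",np.hstack([a,b])[:,:,::-1])
```

```text
[ 570.2928195  -150.72778247  186.15568816] [-0.38947675  0.52114261 -4.28060808] 19.456605994860723 [-4.70304033e-04  6.12443464e-01  7.90514246e-01 -9.33291064e-05]
```

View pics/s5.png

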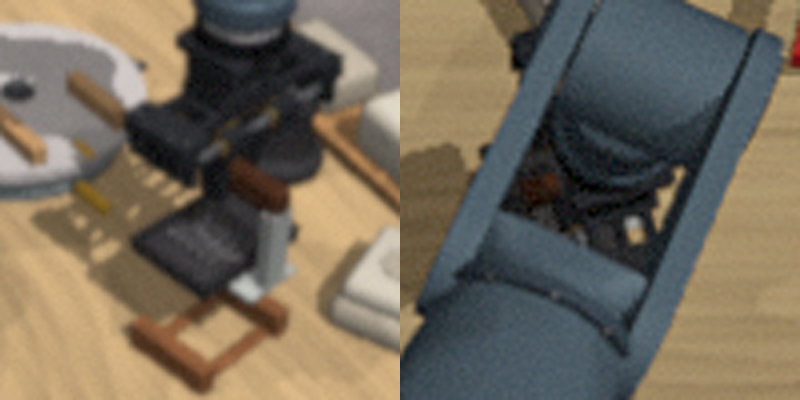

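Cast is level and clear of the rack. Next: carry to above the cradle.

Run:
```python
from mv import *
u=lambda d:np.array([np.cos(np.radians(d)),np.sin(np.radians(d))])
c=np.array([568.5,-141]);a=tuple(c-10*u(104.5))+(187,14.5)
b=tuple(np.array([559.4,143.0])-10*u(97.7))
print(a,b);rows(a,[b+(187,7.7)]);rows(b+(187,7.7),[b+(146,7.7)])
```

```text
(np.float64(571.0038000405444), np.float64(-150.6814764037811), 187, 14.5) (np.float64(560.7398618541829), np.float64(133.09016800285164))
[27.73, 6.11, 0.0] [0, 0, 1.36] dist 28.4
[0.0, 0.0, 4.1] [0, 0, -0.0] dist 4.1
```

arm_command --targets '[[255,[0.5,0.11,0],[0,0,0.02]],[255,[1.5,0.33,0],[0,0,0.07]],[255,[3,0.66,0],[0,0,0.15]],[255,[5,1.1,0],[0,0,0.25]],[255,[7.4,1.63,0],[0,0,0.36]],[255,[9.8,2.16,0],[0,0,0.48]],[255,[12.2,2.69,0],[0,0,0.6]],[255,[14.6,3.22,0],[0,0,0.72]],[255,[17,3.75,0],[0,0,0.83]],[255,[19.4,4.27,0],[0,0,0.95]],[255,[21.8,4.8,0],[0,0,1.07]],[255,[24,5.29,0],[0,0,1.18]],[255,[25.7,5.66,0],[0,0,1.26]],[255,[26.9,5.93,0],[0,0,1.32]],[255,[27.5,6.06,0],[0,0,1.35]],[255,[27.73,6.11,0],[0,0,1.36]],[255,[27.73,6.11,0],[0,0,1.36]],[255,[27.73,6.11,0],[0,0,1.36]]]'

```text
time_s: 17.25
tcp_pos: [560.6, 132.4, 186.7]
tool_rot: [0.0, 0.658, 0.753, -0.0]
ft_force: [0.1, 0.3, -4.3]
gripper_width: 19.4
```

Run:
```python
from h import *
o=get_obs();print(o["tcp_pos"],o["ft_force"],o["gripper_width"],o["tool_rot"])
im=get_image("side");t=get_image("top");cv2.imwrite("pics/side6.png",im[:,:,::-1]);cv2.imwrite("pics/top6.png",t[:,:,::-1])
a=cv2.resize(im[110:210,190:290],(400,400),interpolation=2);b=cv2.resize(t[110:210,180:280],(400,400),interpolation=2)
cv2.imwrite("pics/s6.png",np.hstack([a,b])[:,:,::-1])
```

```text
[560.58421835 132.38056509 186.69142352] [ 0.13592955  0.2928908  -4.34148351] 19.42719290512385 [ 5.35631086e-05  6.58483716e-01  7.52594969e-01 -7.57956941e-05]
```

View pics/s6.png

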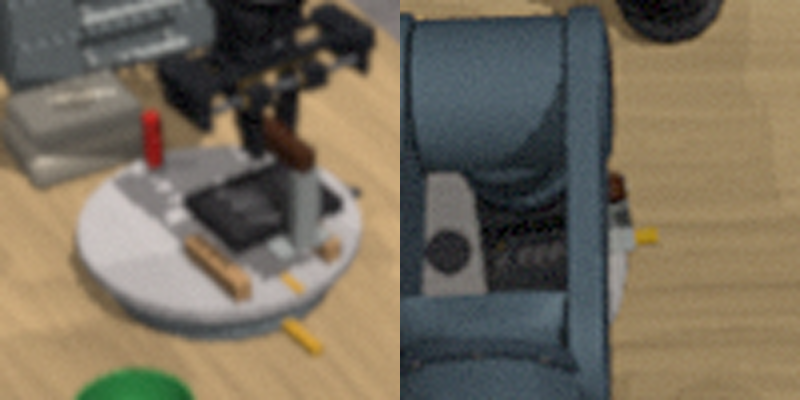

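Run:
```python
from h import *
def f(p,z):
    w=toworld("side",p,z);d=w[0]-w[1];u=d/np.linalg.norm(d);n=np.array([u[1],-u[0]]);print(np.linalg.norm(d),np.degrees(np.arctan2(u[1],u[0])),w.mean(0)+60*n)
f(np.array([(110,262),(290,412)])/10+[264.55,199.55],44)
f(np.array([(187,203),(240,250)])/4+[189.6,109.6],130)
```

```text
86.10714892911146 101.29401150584087 [ 567.46009568 -150.05828168]
88.3549382303428 96.7728998503674 [561.88721553 131.49986234]
```

arm_command --targets '[[255,[0.2,-0.15,0.8],[0,0,0]],[255,[0.2,-0.15,1.6],[0,0,0]],[255,[0.2,-0.15,2.2],[0,0,0]],[255,[0.2,-0.15,2.6],[0,0,0]],[255,[0.2,-0.15,3],[0,0,0]],[255,[0.2,-0.15,3.4],[0,0,0]],[255,[0.2,-0.15,3.8],[0,0,0]],[255,[0.2,-0.15,4.1],[0,0,0]],[255,[0.2,-0.15,4.1],[0,0,0]],[255,[0.2,-0.15,4.1],[0,0,0]]]'

```text
time_s: 18.6
tcp_pos: [558.9, 134.7, 145.9]
tool_rot: [0.0, 0.658, 0.753, 0.0]
ft_force: [0.4, -0.7, -2.6]
gripper_width: 19.3
```

Run:
```python
from h import *
o=get_obs();print(o["tcp_pos"],o["ft_force"],o["gripper_width"],o["tool_rot"])
im=get_image("side");cv2.imwrite("pics/side7.png",im[:,:,::-1])
a=cv2.resize(im[110:210,190:290],(600,600),interpolation=2);cv2.imwrite("pics/s7.png",a[:,:,::-1])
```

```text
[558.86700045 134.67429665 145.89792841] [ 0.44765823 -0.66566306 -2.57973013] 19.349475556038023 [1.20939451e-04 6.58236822e-01 7.52810906e-01 1.06053176e-04]
```

View pics/s7.png

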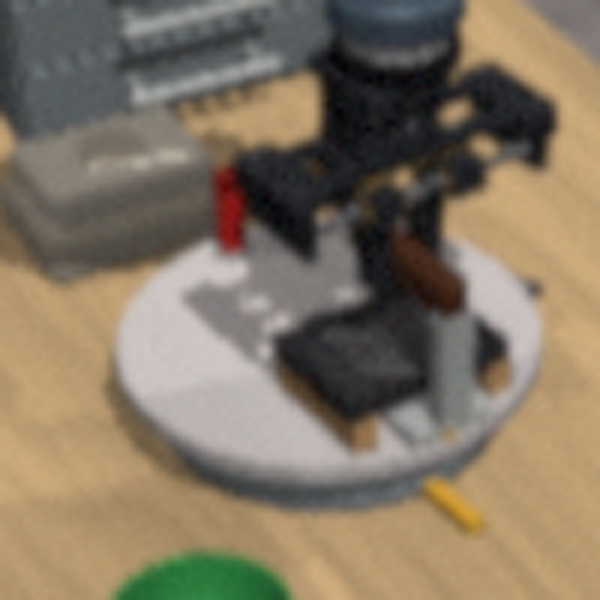

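The cast rests on the battens: the wrist load dropped by about its weight. Next I withdraw the spatula.

arm_command --targets '[[255,[-0.5,0,0],[0,0,0]],[255,[-1.5,0,0],[0,0,0]],[255,[-3,0,0],[0,0,0]],[255,[-5,0,0],[0,0,0]],[255,[-7.5,0,0],[0,0,0]],[255,[-10,0,0],[0,0,0]],[255,[-12.5,0,0],[0,0,0]],[255,[-15,0,0],[0,0,0]],[255,[-17,0,0],[0,0,0]],[255,[-18,0,0],[0,0,0]],[255,[-18,0,0],[0,0,0]]]'

```text
time_s: 20.02
tcp_pos: [582.7, -44.4, 145.7]
tool_rot: [-0.0, 0.659, 0.752, 0.0]
ft_force: [0.8, 0.2, -2.4]
gripper_width: 19.4
```

Run:
```python
from h import *;from mv import rows
o=get_obs();print(o["tcp_pos"],o["ft_force"],o["gripper_width"])
t=get_image("top");cv2.imwrite("pics/top8.png",t[:,:,::-1])
c=blob(t,(0,0,0),(180,85,75),(205,145,243,195));print(rect("top",c,97))
h=lambda y:0
rows((559.0,135,146,7.7),[(559+24.1,135-178.4,146,7.7)])
s=(583,-43.4,146,7.7)
rows(s,[(567,-375,180,77.8),(567,-375,74.5,77.8)])
```

```text
[582.74362867 -44.37163124 145.65909824] [ 0.75773903  0.16328444 -2.39596207] 19.353321785390474
((554.9176025390625, 137.91790771484375), (121.90933990478516, 81.15740203857422), 6.406314849853516)
[-18.0, -0.0, 0.0] [0, 0, -0.0] dist 18.0
[-32.65, -6.03, -3.4] [0, 0, -14.02] dist 33.4
[-32.65, -6.03, 7.15] [0, 0, -14.02] dist 34.0
```

arm_command --targets '[[255,[-1,-0.2,-1.7],[0,0,0]],[255,[-4,-0.7,-3.4],[0,0,-1]],[255,[-8,-1.5,-3.4],[0,0,-2.6]],[255,[-12,-2.2,-3.4],[0,0,-4.2]],[255,[-16,-3,-3.4],[0,0,-6]],[255,[-20,-3.7,-3.4],[0,0,-8]],[255,[-24,-4.4,-3.4],[0,0,-10]],[255,[-28,-5.2,-3.4],[0,0,-12]],[255,[-31,-5.7,-3.4],[0,0,-13.5]],[255,[-32.6,-6,-3.4],[0,0,-14]],[255,[-32.6,-6,-3.4],[0,0,-14]],[255,[-32.6,-6,0],[0,0,-14]],[255,[-32.6,-6,3.5],[0,0,-14]],[255,[-32.6,-6,5.5],[0,0,-14]],[255,[-32.6,-6,6.5],[0,0,-14]],[255,[-32.6,-6,6.9],[0,0,-14]],[255,[-32.6,-6,7.15],[0,0,-14]],[255,[-32.6,-6,7.15],[0,0,-14]],[255,[-32.6,-6,7.15],[0,0,-14]]]'

```text
time_s: 22.45
tcp_pos: [567.1, -375.2, 75.0]
tool_rot: [0.0, 0.107, 0.994, -0.0]
ft_force: [-0.9, 0.4, -2.7]
gripper_width: 19.2
```

arm_command --targets '[[255,[0,0,0.07],[0,0,0]],[255,[0,0,0.14],[0,0,0]],[255,[0,0,0.14],[0,0,0]],[0,[0,0,0.14],[0,0,0]],[0,[0,0,0.14],[0,0,0]],[0,[0,0,0.14],[0,0,0]],[0,[0,0,0.14],[0,0,0]],[0,[0,0,-3],[0,0,0]],[0,[0,0,-7],[0,0,0]],[0,[0,0,-12],[0,0,0]],[0,[0,0,-17],[0,0,0]],[0,[0,0,-17],[0,0,0]],[0,[0,0,-17],[0,0,0]]]'

```text
time_s: 24.08
tcp_pos: [566.6, -374.6, 243.7]
tool_rot: [-0.0, 0.107, 0.994, 0.0]
ft_force: [-0.6, -0.4, -0.0]
gripper_width: 88.3
```

Run:
```python
from h import *
o=get_obs();print(o["tcp_pos"],o["ft_force"],o["gripper_width"])
t=get_image("top");s=get_image("side");cv2.imwrite("pics/top9.png",t[:,:,::-1])
c=blob(t,(0,0,0),(180,85,75),(198,145,243,195));print("cast",rect("top",c,97))
for n,b,z in(("pointer",(236,155,260,180),15),("stripe",(220,155,237,182),60)):
    q=blob(t,(20,140,90),(28,255,255),b)
    if q is not None: print(n,toworld("top",[q.mean(0)],z))
a=cv2.resize(s[110:330,190:400],(420,440),interpolation=2);b=cv2.resize(t[120:220,180:280],(380,440),interpolation=2)
cv2.imwrite("pics/s9.png",np.hstack([a,b])[:,:,::-1])
```

```text
[ 566.56145843 -374.57198819  243.66806312] [-0.56254154 -0.44008432 -0.04162898] 88.27436067381907
cast ((553.5665893554688, 142.46946716308594), (121.90599822998047, 89.15968322753906), 7.05427360534668)
pointer [[565.40800862  66.43963984]]
stripe [[564.29680223  91.48658854]]
```

View pics/s9.png

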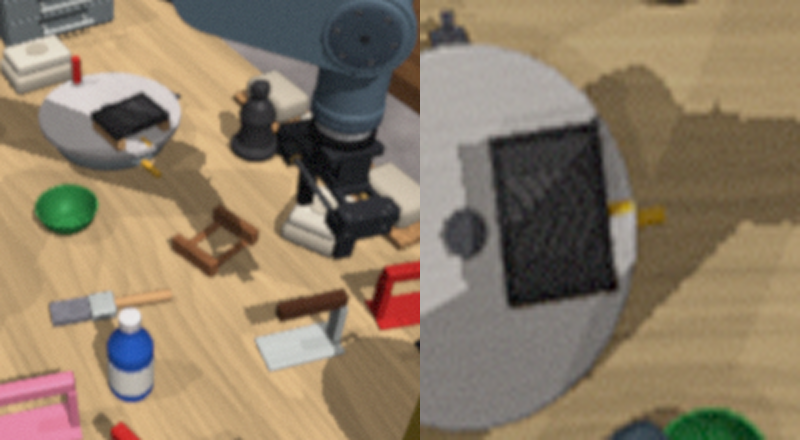

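```bash
python3 -c "
from plant import *
print(job_done())"
```

```text
the job is handed in; nothing more can be done
None
```

The job is done and handed in at about 24 s, with no failures seen. I gripped the peg and turned the disc clockwise about 67° into the notch. The spatula then carried the cast level from the rack to the cradle, and I drew it out and left it standing on its blade at its original place.

- **Disc:** measured before the carry, the stripe was within 0.7° of the pointer. In the last image it still looks in line, with the stripe partly hidden beside the cast.
- **Cast:** its centre measured about 2 mm from the cradle's centre and its sides about 0.4° from square. It is lying flat on both battens. An earlier estimate taken right after withdrawing showed about 5 mm, but that measurement window cut off part of the cast.
- **Spatula and bench:** the spatula lies flat and clear of the cast, and the open gripper is about 170 mm above it, touching nothing. The bystanders visible in the last pictures look unmoved. I did not measure them, and the mug was not in the last picture.
- **Disagreement:** in mid-carry, the side-view estimate of the cast's position differed by about 5 mm from what I expected. I applied half of that as a correction before setting it down.

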